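# Close up the battery canister

### The arm

A 6-joint arm with a two-finger parallel gripper is mounted at the origin on the work surface. World frame = base frame: x ahead of the robot, y to its left, z up, the work surface at z = 0. Lengths are in m, angles in rad, forces in N, time in s.
With the tool pointing down it reaches from about 0.275 to 0.75 m from the base axis. Payload 10.2 kg.
Tool frame: the origin (TCP) lies at the very end of the fingers, on their centre line; the grasp point (between the pads) lies 19 mm behind it (ctrl.grip_point_offset is the distance from the TCP to the grasp point, in m); z points along the fingers, y is the line along which they close (so a half turn about z gives the same grasp; the last joint's range is limited). The gripper opens to 88 mm and grips with 3 to 60 N. Pads are 18 mm wide; open, the fingers measure 123 mm over their backs; the gripper's body (75 mm by 187 mm) begins 45 mm behind the grasp point.
Start: joints at [-1.484, 0.313, 1.498, -0, 1.331, -0.223], TCP at [0.16, -0.5, 0.202] pointing down, gripper open.
Joint ranges: [-2.94, 2.94], [-0.97, 2.17], [0.19, 2.56], [-1.23, 4.37], [0.02, 3.11], [-2.88, 2.88]. Speed limits (rad/s): [2.39, 2.39, 3.01, 3.14, 3.14, 3.14].

### API

Orientations are given as a unit quaternion [w, x, y, z].
In Python, from cell import ctrl gives the robot as it stands.
- The arm moves only by the shell command python3 -m creep 'ROWS' [FORCE]. ROWS is JSON, a list of rows, each an object of numbers: "wx", "wy", "wz": the turn, a rotation vector about the tool's x, y, z in rad; "dx", "dy", "dz": the shift along the tool's x, y, z in m; "jaw": the gripper command: -1 is fully open, 1 is shut, values between are in proportion. In form: [{"wx": .., "wy": .., "wz": .., "dx": .., "dy": .., "dz": .., "jaw": ..}, ...]. A call has 1 to 12 rows; each row is the pose to reach, as a shift and turn from the pose commanded when the call began, along the tool's axes at that moment; what a row does not reach only later rows make up. A row lasts 1/8 s, in which the tool goes at most 62.5 mm and 10.7 degrees, less where a joint would pass 70% of its speed; a pose out of reach is approached as far as the arm can. A call with a gripper value outside its range is refused whole. The fingers move at their own pace and stop on an object; FORCE is the grip in N (left out, the last holds). Time passes only in rows, so rows that repeat a pose let the fingers close. It gives the time, the measured TCP pose, the force, the opening and the grip force at its end, in the units of the state.
- ctrl.read_state(): the state, without advancing time (a new reading comes with each control period).
- ctrl.read_camera(name): name is "side" or "top" or "wrist"; returns (picture, depth): 400x640x3 uint8, red, green, blue; 400x640 float32, m along the optical axis (not along the pixel's ray), 0 where there is no reading.
- ctrl.get_calibration(name): a dict with "fx", "fy", "cx", "cy" (pixels), "rvec" (rotation vector, rad) and "tvec" (3), from world to camera coordinates, as OpenCV has them. Camera axes: x right, y down, z forward; pixel columns grow to the right and rows downward; lengths in m; the calibration is good to about 2 mm. A picture is of the moment at which its call begins: read the wrist's pose just before it. get_calibration takes no time and is no camera call; for the wrist camera it gives the pose at the moment of the call.
- ctrl.sign_off(): hands the job in; it is judged then, once.
Trained networks look in the newest picture that a camera, given by its name, has taken for a name from the list of things; names that differ only in an ending like _2 or _b are one class to them, and where a whole thing is asked for, a point or a joint stands for the part that bears it (a point fixed in the world has none). Each returns a list of dicts, best first, with "p" (0 to 1); they miss things now and then, are a little off and sometimes report something else, mostly with a low value. They report only what shows in the picture. A call takes as long as a camera call.
- ctrl.masks_of(camera, label): "region" (400x640 bool, what is visible of it) and "centre" ([column, row] in pixels, amid what is visible of it).
The state is a dict: "time_s": time; "joint_positions": joint angles; "qvel": joint speeds; "joint_torque": joint torques, N m; "ee_pos": TCP position; "ee_rot": TCP orientation; "contact_force": force on the tool from outside, world axes, zero at the start; "moment": the same for the moment, N m; "grip_width": finger opening in m; "finger_force": force on a finger pad.
Only numpy, scipy, OpenCV 4.12 (cv2) and the standard library are available. Lean on these libraries where they do the work, as an engineer would, in place of code of your own. Each camera call takes 0.05 s, during which the arm holds its last target. There are 200 camera calls.

### The job

Close up the battery canister on the ledge: over its post put first the flanged support plate with its flange down, then the plain spacer tube, then the winged cap. The slot under the cap fits the post's flat tongue only when they line up, so feel for it by turning the cap under light pressure, then press the cap fully home until the sprung seat gives a little, never forcing it, and let go. Leave the other things on the ledge where they are.

Things in the scene. Friction and masses are not known exactly. Their poses are not given: they have to be found in the camera images.
- canister: open-topped aluminium canister, 76 mm across, 44 mm high, fixed to the ledge; origin at the centre of its underside, z up. A small steel lug, up to 36 mm high, sticks out 10 mm on its +x side. In its mouth is a round sprung seat 68 mm across with a brass post on it.
- canister_seat (a point): point on the canister's axis at the top of the unpressed seat, 46 mm above the ledge; z up, x towards the lug. Seat and post sink together, straight down, against a spring: they begin to sink at 4.5 N, then 1.5 N per mm, to a hard stop at 8 mm (about 16 N)
- seat (a joint): how far the sprung seat is pressed down, in m: 0 at rest, 0.008 at its hard stop. Pressing it nearly to the stop (over 7.2 mm, about 15 N) is forcing it; under 1.5 mm (about 7 N) it has not really given
- post_top (a point): top of the post, on the canister's axis, 50 mm above the seat. Round stem 22 mm across up to 34 mm (last 4 mm tapered to 16), on it a flat upright tongue 22 mm long, 7 mm thick, flat-topped. The tongue's direction is not measured (these axes are the canister's): 0.25 to 1.55 rad anticlockwise from their x; seen from above or felt. The post turns only against stiff friction (0.5 N m)
- plate_center (a point): centre of the loose steel support plate, 8 mm above its underside: a round flange 60 mm across, 5 mm thick, with a collar 36 mm across on top, 16 mm high in all; through hole 26 mm; starts flange down, z up; grasp the collar. Seated, this point is 8 mm above the seat
- spacer_center (a point): centre of the loose white plastic spacer tube, 11 mm above its underside: 36 mm across, 22 mm high, through hole 25 mm; both ends alike; stands upright. Seated on the plate's collar this point is 27 mm above the seat
- cap_center (a point): centre of the loose aluminium cap, 20 mm above its underside: a disc 44 mm across, 20 mm high, and on it a flat wing (36 mm long in the cap's x, 14 mm thick in y, 20 mm high) to grasp; 40 mm high in all; z up. Seated on the spacer this point is 58 mm above the seat; misaligned, it rests on the tongue 12 mm higher
- cap_slot (a point): mouth of the blind slot in the cap's underside, at its centre: 25 mm long in the cap's x (parallel to the wing), 9.2 mm wide, 16 mm deep; takes the post's tongue either way round when their directions agree within about 0.1 rad
- cell_a_center (a point): centre of a loose battery cell standing upright, 33 mm across, 61 mm high (bystander)
- cell_b_center (a point): centre of a second loose battery cell like the first (bystander)
- saucer: loose clay pot saucer, 110 mm across, 20 mm high; origin at the centre of its underside (bystander)
- torch: loose torch lying down, 146 mm long in its x, 38 mm across; origin under its middle (bystander)
- opener: loose flat steel bottle opener, 110 mm long in its x, 34 mm wide, 5 mm thick; origin on its underside, near the middle (bystander)
- purse: loose rigid pink plastic coin purse, about 70 x 90 mm, 20 mm high; origin at the centre of its underside (bystander)

How it is judged:
On the way, in this order (a step that is already met when the one before it is completed fails the run):
1. the support plate lies flange down on the seat, around the post (z of plate_center in the frame of canister_seat between 0.0055 and 0.01 m and horizontal distance between plate_center and canister_seat below 0.005 m and angle between plate_center's own z axis and vertical below 0.1 rad), for 0.2 s.
2. the spacer stands on the plate's collar, around the post (all of step 1 and z of spacer_center in the frame of canister_seat between 0.0245 and 0.029 m and horizontal distance between spacer_center and canister_seat below 0.005 m and angle between spacer_center's own z axis and vertical below 0.1 rad), for 0.2 s.
3. with the cap's slot down over the tongue and the cap on the spacer, the seat is pressed down by more than 1.5 mm (z of plate_center in the frame of canister_seat between -0.003 and 0.01 m and horizontal distance between each of plate_center, spacer_center, cap_center and canister_seat below 0.005 m and angle between each of plate_center, spacer_center, cap_center's own z axis and vertical below 0.1 rad and z of spacer_center in the frame of canister_seat between 0.016 and 0.029 m and z of cap_center in the frame of canister_seat between 0.047 and 0.06 m and value of joint seat above 0.0015 m), for 0.2 s.
At the end, for the whole second after the job is handed in: The plate lies on the seat, the spacer on the plate and the cap on the spacer with the tongue in its slot: each within 2 mm above (2.5 mm below) its seated height, within 5 mm of the canister's axis, upright within 0.1 rad, released and at rest (all of step 2 and z of cap_center in the frame of canister_seat between 0.0555 and 0.06 m and horizontal distance between cap_center and canister_seat below 0.005 m and angle between cap_center's own z axis and vertical below 0.1 rad and linear speed of each of plate, spacer, cap below 0.02 m/s); the robot touches nothing.
It fails at once if the seat is forced down nearly to its hard stop (over 7.2 mm, about 15 N) (value of joint seat above 0.0072 m).
It fails at once if the canister, seat and post are wedged, twisted or struck with more than 60 N in all (contact force between canister and anything else above 60 N).
It fails at once if a bystander (cell, saucer, torch, opener or purse) is moved by more than 25 mm (distance of any of cell_a_center, cell_b_center, saucer, torch, opener, purse from where it was at the start of the episode above 0.025 m).
It also fails if it takes over 72 s, if anything falls off the work surface, if the arm or the gripper's body presses on something with over 40 N, if the wrist force passes 120 N, or if a joint passes its speed limit or range.

## Working session

There is one attempt and no reset: what is moved stays moved. The work goes in short steps, Python scripts to look and compute and a shell command to move; the robot and the scene stay as the last step left them, time stands still between calls to the robot, and variables do not carry over. Pictures are saved under pics/ and viewed, at most 10 in all, crops included, and the job is handed in when it is done.

```bash
ls; mkdir -p pics
cat > h.py <<'E'
import numpy as np, cv2
from cell import ctrl
def cam(n):
    c=ctrl.get_calibration(n); rgb,d=ctrl.read_camera(n)
    return c,rgb,d
def cloud(c,d):
    R=cv2.Rodrigues(np.array(c["rvec"],float))[0]; t=np.array(c["tvec"],float).ravel()
    v,u=np.mgrid[0:400,0:640]
    P=np.stack([(u-c["cx"])/c["fx"]*d,(v-c["cy"])/c["fy"]*d,d],-1)
    return (P-t)@R
def save(n,rgb): cv2.imwrite("pics/"+n,cv2.cvtColor(np.ascontiguousarray(rgb),cv2.COLOR_RGB2BGR))
E
python3 - <<'E'
from h import *
s=ctrl.read_state(); print({k:np.round(v,3).tolist() for k,v in s.items()})
for n in ["top","side"]:
    c,rgb,d=cam(n); save(n+"0.png",rgb); W=cloud(c,d); np.savez(n+"0.npz",rgb=rgb,W=W,d=d)
    for l in ["canister","plate_center","spacer_center","cap_center","cell_a_center","saucer","torch","opener","purse"]:
        for m in ctrl.masks_of(n,l)[:2]:
            r=m["region"]&(d>0); p=W[r]
            if len(p)==0: continue
            top=p[p[:,2]>np.percentile(p[:,2],98)-.004]
            print(n,l,round(m["p"],2),np.round(m["centre"]),"n",len(p),"med",np.round(np.median(p,0),3),"topc",np.round((top.min(0)+top.max(0))/2,3),"ext",np.round(np.ptp(top,axis=0),3))
E
```

```text
pics
{'time_s': 0.0, 'joint_positions': [-1.484, 0.313, 1.498, 0.0, 1.331, -0.223], 'qvel': [-0.0, -0.001, -0.001, 0.001, 0.0, -0.002], 'joint_torque': [-0.001, -40.221, -25.227, 0.069, 0.035, -0.0], 'ee_pos': [0.16, -0.5, 0.201], 'ee_rot': [-0.001, 0.988, 0.154, 0.0], 'contact_force': [-0.045, 0.541, 0.655], 'moment': [-0.001, 0.035, 0.036], 'finger_force': 0.0, 'grip_width': 0.088}
top canister 0.49 [263. 147.] n 543 med [0.746 0.064 0.031] topc [0.753 0.065 0.038] ext [0.043 0.125 0.007]
top canister 0.34 [261. 225.] n 461 med [0.532 0.056 0.046] topc [0.535 0.058 0.095] ext [0.021 0.008 0.006]
top plate_center 0.72 [373. 254.] n 325 med [ 0.442 -0.252  0.005] topc [ 0.442 -0.25   0.017] ext [0.034 0.034 0.007]
top plate_center 0.66 [206. 170.] n 1032 med [0.685 0.232 0.01 ] topc [0.682 0.229 0.02 ] ext [0.104 0.104 0.007]
top cap_center 0.54 [435. 231.] n 753 med [ 0.517 -0.434  0.017] topc [ 0.517 -0.435  0.02 ] ext [0.068 0.086 0.007]
top cap_center 0.52 [368. 196.] n 210 med [ 0.623 -0.24   0.02 ] topc [ 0.626 -0.244  0.041] ext [0.029 0.025 0.006]
top cell_a_center 0.53 [227.
[... 1523 characters left out ...]
 0.16  0.061] ext [0.034 0.033 0.006]
side saucer 0.66 [210. 290.] n 1486 med [0.691 0.225 0.011] topc [0.684 0.23  0.021] ext [0.106 0.108 0.006]
side torch 0.76 [236. 233.] n 844 med [0.742 0.075 0.029] topc [0.749 0.059 0.038] ext [0.047 0.144 0.006]
side torch 0.2 [420. 175.] n 525 med [ 0.514 -0.426  0.017] topc [ 0.518 -0.434  0.02 ] ext [0.07  0.083 0.005]
side opener 0.65 [396. 242.] n 171 med [ 0.437 -0.146  0.005] topc [ 0.441 -0.143  0.007] ext [0.106 0.031 0.005]
side purse 0.91 [423. 173.] n 533 med [ 0.514 -0.423  0.017] topc [ 0.518 -0.433  0.02 ] ext [0.07  0.082 0.005]
side purse 0.18 [309. 269.] n 1248 med [0.524 0.071 0.044] topc [0.533 0.059 0.094] ext [0.021 0.009 0.01 ]
```

View pics/top0.png

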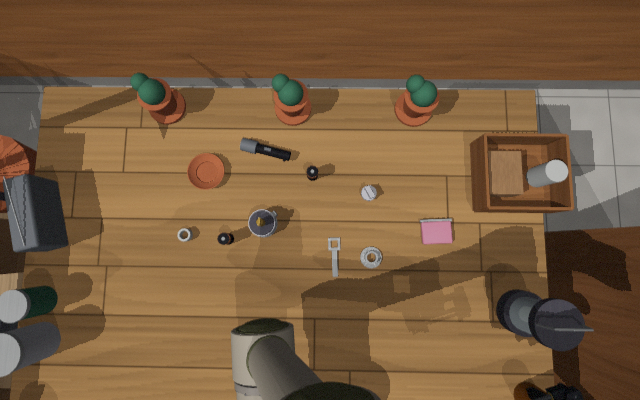

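Run:
```python
from h import *
T=np.load("top0.npz")["W"].reshape(-1,3); S=np.load("side0.npz")["W"].reshape(-1,3)
def pts(W,x,y,r,z0,z1):
    return W[(np.hypot(W[:,0]-x,W[:,1]-y)<r)&(W[:,2]>z0)&(W[:,2]<z1)]
for nm,x,y,r,z0,z1 in [("tongue",.534,.058,.03,.088,.105),("rim/seat",.534,.058,.06,.040,.055),("lug",.534,.058,.06,.03,.0385),("plate collar",.442,-.25,.03,.012,.02),("plate flange",.442,-.25,.04,.003,.008),("spacer",.497,.282,.03,.018,.03),("cap wing",.626,-.243,.035,.034,.046),("cap disc",.626,-.243,.035,.016,.024)]:
    for n,W in (("top",T),("side",S)):
        p=pts(W,x,y,r,z0,z1)
        if len(p)<6: print(nm,n,len(p)); continue
        (cx,cy),(w,h),a=cv2.minAreaRect((p[:,:2]*1000).astype(np.float32))
        print(nm,n,len(p),"c",round(cx,1),round(cy,1),"size",round(w,1),round(h,1),"ang",round(np.radians(a if w>h else a+90),3),"z",round(np.median(p[:,2])*1e3,1),"bbox",np.round(p.min(0)*1e3),np.round(p.max(0)*1e3))
```

```text
tongue top 26 c 534.8 58.3 size 7.2 21.7 ang 3.026 z 94.7 bbox [524.  54.  88.] [545.  62.  98.]
tongue side 48 c 533.3 59.1 size 8.5 23.4 ang 2.927 z 94.2 bbox [522.  54.  88.] [544.  64.  99.]
rim/seat top 502 c 535.3 58.7 size 72.7 73.5 ang 1.584 z 45.2 bbox [499.  22.  40.] [572.  96.  52.]
rim/seat side 601 c 531.2 60.4 size 73.4 74.2 ang 2.241 z 46.0 bbox [496.  19.  40.] [573.  97.  55.]
lug top 34 c 534.8 45.5 size 50.6 69.9 ang 2.996 z 34.8 bbox [499.  18.  31.] [570.  76.  38.]
lug side 102 c 523.2 73.5 size 72.4 40.9 ang 0.534 z 34.7 bbox [496.  38.  30.] [565.  97.  38.]
plate collar top 62 c 441.9 -250.6 size 33.5 34.5 ang 1.587 z 16.0 bbox [ 425. -268.   12.] [ 459. -233.   18.]
plate collar side 86 c 440.6 -250.2 size 34.6 38.5 ang 2.058 z 15.6 bbox [ 424. -268.   12.] [ 460. -231.   20.]
plate flange top 198 c 441.1 -252.5 size 63.8 69.0 ang 2.041 z 5.0 bbox [ 411. -289.    3.] [ 478. -215.    8.]
plate flange side 164 c 443.6 -248.0 size 63.5 58.9 ang 1.182 z 5.0 bbox [ 415. -280.    3.] [ 472. -213.    8.]
spacer top 72 c 499.6 281.9 size 34.0 36.3 ang 1.587 z 21.2 bbox [483. 264.  18.] [517. 300.  25.]
spacer side 179 c 497.7 282.6 size 36.6 36.8 ang 1.777 z 21.9 bbox [479. 263.  18.] [516. 301.  25.]
cap wing top 67 c 625.5 -244.2 size 35.3 13.7 ang 0.499 z 38.9 bbox [ 609. -257.   35.] [ 643. -231.   44.]
cap wing side 65 c 624.9 -243.0 size 36.8 20.6 ang 0.379 z 39.4 bbox [ 606. -258.   35.] [ 644. -228.   45.]
cap disc top 104 c 625.7 -243.5 size 42.4 40.9 ang 0.797 z 19.4 bbox [ 606. -266.   16.] [ 647. -222.   23.]
cap disc side 84 c 620.6 -236.8 size 40.0 30.3 ang 0.561 z 20.1 bbox [ 600. -260.   16.] [ 646. -218.   24.]
```

The top picture shows the canister at (262,222) with its lug up and to the right, the plate at (371,257), the spacer at (184,235) and the cap at (369,192). The cells are at (225,239) and (312,172). The depth measurements match the given sizes. Next I move above the plate.

```bash
python3 -m creep '[{"dx":0.345,"dy":-0.152,"dz":0.05},{"dx":0.345,"dy":-0.152,"dz":0.05},{"dx":0.345,"dy":-0.152,"dz":0.05},{"dx":0.345,"dy":-0.152,"dz":0.05},{"dx":0.345,"dy":-0.152,"dz":0.05},{"dx":0.345,"dy":-0.152,"dz":0.05},{"dx":0.345,"dy":-0.152,"dz":0.05},{"dx":0.345,"dy":-0.152,"dz":0.05},{"dx":0.345,"dy":-0.152,"dz":0.05,"jaw":-0.4},{"dx":0.345,"dy":-0.152,"dz":0.05,"jaw":-0.4}]' 20
cat >> h.py <<'E'
def pose():
    s=ctrl.read_state(); w,x,y,z=s["ee_rot"]
    from scipy.spatial.transform import Rotation as Ro
    return s,np.array(s["ee_pos"]),Ro.from_quat([x,y,z,w])
def delta(x,y,z,yaw=None):
    s,p,R=pose(); M=R.as_matrix(); y0=np.arctan2(M[1,0],M[0,0])
    d=M.T@(np.array([x,y,z])-p)
    print("pose",p.round(4),"yaw",round(y0,3),"tilt",(M[:,2]).round(3),"F",np.round(s["contact_force"],1),"w",round(float(s["grip_width"]),4))
    print("dx dy dz",d.round(4),"wz",None if yaw is None else round(-((yaw-y0+np.pi)%(2*np.pi)-np.pi),3))
def circ(P,r=None):
    p=P[:,:2]; 
    A=np.c_[2*p,np.ones(len(p))]; s=np.linalg.lstsq(A,(p**2).sum(1),rcond=None)[0]
    return s[:2],np.sqrt(s[2]+s[0]**2+s[1]**2)
def near(W,x,y,r,z0,z1):
    W=W.reshape(-1,3); return W[(np.hypot(W[:,0]-x,W[:,1]-y)<r)&(W[:,2]>z0)&(W[:,2]<z1)]
def rect(p):
    (cx,cy),(w,h),a=cv2.minAreaRect((p[:,:2]*1000).astype(np.float32))
    return round(cx,1),round(cy,1),round(w,1),round(h,1),round(float(np.radians(a if w>h else a+90)),3),len(p),np.round(np.median(p[:,2])*1e3,1)
E
python3 - <<'E'
from h import *
c,rgb,d=cam("wrist"); W=cloud(c,d); save("w1.png",rgb); np.savez("w1.npz",W=W)
for z0,z1 in((.012,.022),(.002,.008)):
    p=near(W,.442,-.25,.034,z0,z1); print(rect(p) if len(p)>5 else len(p))
print(ctrl.read_state()["time_s"]); delta(.442,-.25,.0075)
E
```

```text
0
0
1.05
pose [ 0.16   -0.5     0.2018] yaw 0.31 tilt [ 0. -0. -1.] F [0.8 0.4 0.4] w 0.0881
dx dy dz [ 0.3448 -0.1522  0.1942] wz None$[0]: bad value
```

View pics/w1.png

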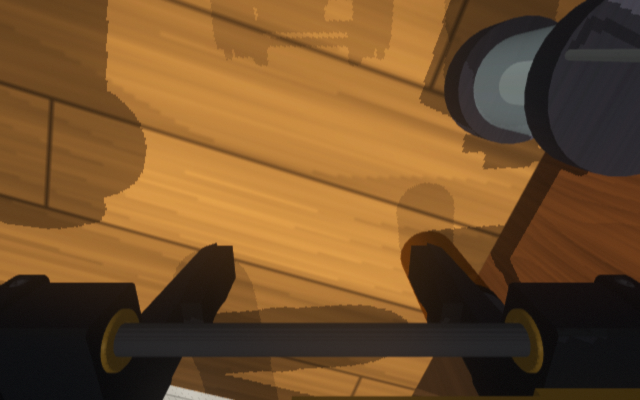

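The wrist view shows the fingertips at (220,250) and (425,240) with bare bench ahead. The move was refused, probably because each row needs every key.

```bash
python3 -m creep '[{"wx":0,"wy":0,"wz":0,"dx":0.345,"dy":-0.152,"dz":0.05,"jaw":-1},{"wx":0,"wy":0,"wz":0,"dx":0.345,"dy":-0.152,"dz":0.05,"jaw":-1},{"wx":0,"wy":0,"wz":0,"dx":0.345,"dy":-0.152,"dz":0.05,"jaw":-1},{"wx":0,"wy":0,"wz":0,"dx":0.345,"dy":-0.152,"dz":0.05,"jaw":-1},{"wx":0,"wy":0,"wz":0,"dx":0.345,"dy":-0.152,"dz":0.05,"jaw":-1},{"wx":0,"wy":0,"wz":0,"dx":0.345,"dy":-0.152,"dz":0.05,"jaw":-1},{"wx":0,"wy":0,"wz":0,"dx":0.345,"dy":-0.152,"dz":0.05,"jaw":-1},{"wx":0,"wy":0,"wz":0,"dx":0.345,"dy":-0.152,"dz":0.05,"jaw":-0.4},{"wx":0,"wy":0,"wz":0,"dx":0.345,"dy":-0.152,"dz":0.05,"jaw":-0.4},{"wx":0,"wy":0,"wz":0,"dx":0.345,"dy":-0.152,"dz":0.05,"jaw":-0.4}]' 20
python3 - <<'E'
from h import *
c,rgb,d=cam("wrist"); W=cloud(c,d); save("w2.png",rgb); np.savez("w2.npz",W=W)
for z0,z1 in((.012,.022),(.002,.008)):
    p=near(W,.442,-.25,.034,z0,z1); print(rect(p) if len(p)>5 else len(p))
print(ctrl.read_state()["time_s"]); delta(.442,-.25,.0075)
E
```

```text
time_s: 2.3
ee_pos: [0.4417, -0.2511, 0.152]
ee_rot: [0.0, 0.988, 0.153, 0.0]
contact_force: [-0.7, 0.3, -0.6]
grip_width: 0.0623
finger_force: 0.0
(443.0, -249.6, 35.7, 35.9, 2.65, 525, np.float64(14.7))
(443.1, -249.8, 60.0, 59.8, 1.456, 1622, np.float64(3.8))
2.35
pose [ 0.4418 -0.2509  0.1519] yaw 0.308 tilt [ 0. -0. -1.] F [ 0.6  0.3 -0.6] w 0.0623
dx dy dz [ 0.0005 -0.0008  0.1444] wz None
```

```bash
python3 -m creep '[{"wx":0,"wy":0,"wz":0,"dx":0.0015,"dy":-0.001,"dz":0.06,"jaw":-0.4},{"wx":0,"wy":0,"wz":0,"dx":0.0015,"dy":-0.001,"dz":0.11,"jaw":-0.4},{"wx":0,"wy":0,"wz":0,"dx":0.0015,"dy":-0.001,"dz":0.135,"jaw":-0.4},{"wx":0,"wy":0,"wz":0,"dx":0.0015,"dy":-0.001,"dz":0.144,"jaw":-0.4},{"wx":0,"wy":0,"wz":0,"dx":0.0015,"dy":-0.001,"dz":0.144,"jaw":0.5},{"wx":0,"wy":0,"wz":0,"dx":0.0015,"dy":-0.001,"dz":0.144,"jaw":0.5},{"wx":0,"wy":0,"wz":0,"dx":0.0015,"dy":-0.001,"dz":0.144,"jaw":0.5},{"wx":0,"wy":0,"wz":0,"dx":0.0015,"dy":-0.001,"dz":0.144,"jaw":0.5},{"wx":0,"wy":0,"wz":0,"dx":0.0015,"dy":-0.001,"dz":0.144,"jaw":0.5},{"wx":0,"wy":0,"wz":0,"dx":0.0015,"dy":-0.001,"dz":0.144,"jaw":0.5}]' 20
python3 - <<'E'
from h import *
delta(.5345,.059,.16)
E
```

```text
time_s: 3.6
ee_pos: [0.4434, -0.2487, 0.0078]
ee_rot: [0.0, 0.988, 0.154, 0.0]
contact_force: [-0.2, 0.3, 0.5]
grip_width: 0.0224
finger_force: 0.0
pose [ 0.4434 -0.2487  0.0078] yaw 0.31 tilt [ 0. -0. -1.] F [-0.2  0.3  0.5] w 0.0224
dx dy dz [ 0.1806 -0.2652 -0.1523] wz None
```

The gripper closed to 22 mm with no force, so it isn't holding the 36 mm collar. I'll look.

Run:
```python
from h import *
c,rgb,d=cam("wrist"); save("w3.png",rgb); W=cloud(c,d)
c,rgb,d=cam("side"); W2=cloud(c,d)
for w in (W,W2):
  for z0,z1 in((.010,.022),(.002,.008)):
    p=near(w,.442,-.25,.04,z0,z1); print(rect(p) if len(p)>5 else len(p))
save("s3.png",cv2.resize(rgb[150:290,340:500],None,fx=4,fy=4))
```

```text
(443.2, -249.2, 35.2, 36.8, 2.864, 1542, np.float64(14.6))
(444.0, -249.1, 57.7, 59.0, 2.662, 3626, np.float64(3.8))
(442.5, -248.1, 29.7, 40.4, 2.096, 88, np.float64(14.6))
(449.0, -243.7, 53.5, 63.5, 1.912, 147, np.float64(4.9))
```

View pics/w3.png

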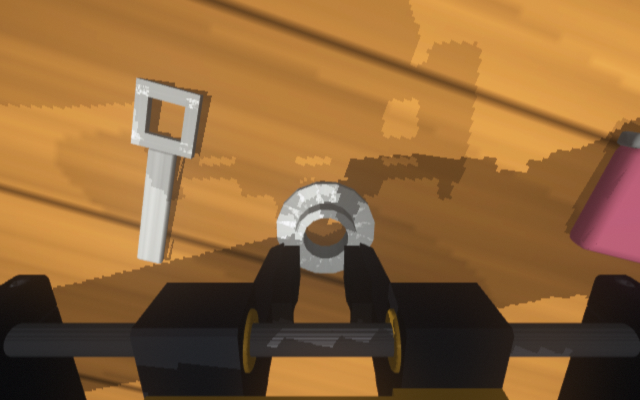

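View pics/s3.png

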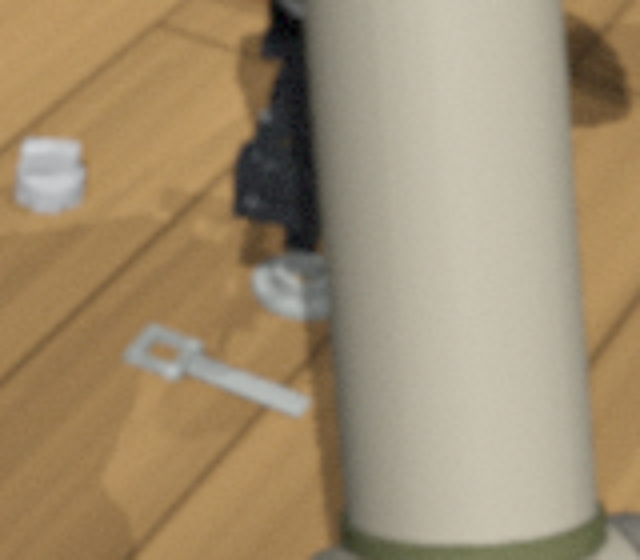

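The plate hasn't moved, and the finger ends appear behind it in the picture at (285,248) and (365,248). I'll measure where the fingertips really are from the depth.

Run:
```python
from h import *
s,p0,R=pose()
c,rgb,d=cam("wrist"); W=cloud(c,d); Tl=(W-p0)@R.as_matrix()
for (u,v) in [(285,248),(285,252),(290,260),(280,265),(365,248),(362,252),(358,260),(285,290),(325,205),(325,260)]:
    print(u,v,W[v,u].round(4),"tool",Tl[v,u].round(4),rgb[v,u])
R0=cv2.Rodrigues(np.array(c["rvec"],float))[0]; print("cam pos world",(-R0.T@np.array(c["tvec"]).ravel()).round(3))
# project TCP
q=R0@p0+np.array(c["tvec"]).ravel(); print("tcp px",c["fx"]*q[0]/q[2]+c["cx"],c["fy"]*q[1]/q[2]+c["cy"])
dark=(rgb.max(-1)<70)&(d>0)&(np.abs(Tl[...,1])<.06)&(np.abs(Tl[...,0])<.03)
t=Tl[dark]; 
for lo,hi in((-.06,-.03),(-.03,0),(0,.03),(.03,.06)):
    k=t[(t[:,1]>lo)&(t[:,1]<hi)&(t[:,2]<.02)]; print(lo,len(k),np.percentile(k,[1,50,99],axis=0).round(4).tolist() if len(k) else "")
```

```text
285 248 [ 0.4468 -0.228   0.0471] tool [ 0.0095 -0.0187 -0.0394] [44 37 30]
285 252 [ 0.4465 -0.2284  0.0504] tool [ 0.0091 -0.0184 -0.0427] [42 34 29]
290 260 [ 0.4474 -0.2313  0.0578] tool [ 0.0091 -0.0153 -0.0501] [39 33 28]
280 265 [ 0.4459 -0.2275  0.0618] tool [ 0.0089 -0.0194 -0.054 ] [37 30 24]
365 248 [ 0.4599 -0.2638  0.05  ] tool [ 0.011   0.0194 -0.0423] [35 30 27]
362 252 [ 0.4588 -0.2624  0.0528] tool [ 0.0104  0.0177 -0.0451] [35 29 28]
358 260 [ 0.457  -0.2604  0.0583] tool [ 0.0094  0.0153 -0.0506] [32 27 25]
285 290 [ 0.4474 -0.2314  0.0806] tool [ 0.0091 -0.0152 -0.0729] [29 23 19]
325 205 [ 0.4601 -0.2443  0.0086] tool [ 0.0172  0.0009 -0.0008] [84 79 75]
325 260 [ 0.429  -0.2543  0.0151] tool [-0.0155  0.001  -0.0073] [141 141 138]
cam pos world [ 0.524 -0.222  0.19 ]
tcp px 323.34570041082156 231.2293794458604
-0.06 4461 [[0.0156, -0.0596, -0.1256], [0.0244, -0.04, -0.1235], [0.0298, -0.0302, -0.1125]]
-0.03 8767 [[-0.0073, -0.0296, -0.1254], [0.0189, -0.0194, -0.1153], [0.0297, -0.001, -0.0398]]
0 8510 [[-0.0071, 0.001, -0.1247], [0.0202, 0.0173, -0.1152], [0.0297, 0.0295, -0.0391]]
0.03 3778 [[0.018, 0.0303, -0.1248], [0.025, 0.0401, -0.123], [0.0298, 0.0597, -0.1129]]
```

The depth puts the real finger ends about 39 mm above the reported TCP, laterally centred. The side view also shows a gap above the plate. So the reported TCP is about 39 mm beyond the fingertips. I'll descend carefully, watch the force and check the offset.

```bash
python3 -c "
from cell import ctrl; print(ctrl.grip_point_offset)"
python3 -m creep '[{"wx":0,"wy":0,"wz":0,"dx":0,"dy":0,"dz":0,"jaw":-0.4},{"wx":0,"wy":0,"wz":0,"dx":0,"dy":0,"dz":0,"jaw":-0.4},{"wx":0,"wy":0,"wz":0,"dx":0,"dy":0,"dz":0,"jaw":-0.4},{"wx":0,"wy":0,"wz":0,"dx":0,"dy":0,"dz":0,"jaw":-0.4},{"wx":0,"wy":0,"wz":0,"dx":0,"dy":0.001,"dz":0.015,"jaw":-0.4},{"wx":0,"wy":0,"wz":0,"dx":0,"dy":0.001,"dz":0.025,"jaw":-0.4},{"wx":0,"wy":0,"wz":0,"dx":0,"dy":0.001,"dz":0.03,"jaw":-0.4},{"wx":0,"wy":0,"wz":0,"dx":0,"dy":0.001,"dz":0.03,"jaw":-0.4}]' 20
python3 - <<'E'
from h import *
s,p0,R=pose(); c,rgb,d=cam("wrist"); W=cloud(c,d); Tl=(W-p0)@R.as_matrix()
dark=(rgb.max(-1)<60)&(d>0)&(np.abs(Tl[...,0])<.014)&(np.abs(Tl[...,1])>.02)&(np.abs(Tl[...,1])<.055)&(W[...,2]>.003)
k=W[dark]; print(len(k),"tip z",np.percentile(k[:,2],[0,1,3,10]).round(4)); kt=Tl[dark]; kt=kt[kt[:,2]>kt[:,2].max()-.01]
for sg in(-1,1):
    q=kt[kt[:,1]*sg>0]; print(sg,len(q),q.min(0).round(4),q.max(0).round(4))
save("w4.png",rgb); print(s["ee_pos"])
E
```

```text
0.0187
time_s: 4.75
ee_pos: [0.4435, -0.2495, -0.0228]
ee_rot: [-0.0, 0.988, 0.154, -0.0]
contact_force: [-0.6, 0.8, -0.6]
grip_width: 0.0616
finger_force: 0.0
11172 tip z [0.0125 0.0157 0.0187 0.0269]
-1 329 [-0.009  -0.0447 -0.0452] [ 0.0114 -0.0316 -0.0359]
1 353 [-0.0089  0.0295 -0.0453] [ 0.0115  0.043  -0.0353]
[ 0.44351921 -0.24945968 -0.02275281]
```

View pics/w4.png

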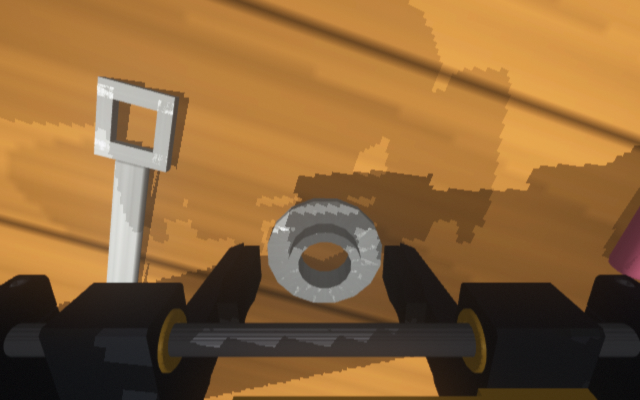

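The reported TCP is 37 mm too low: the reading is -0.023 while the tips are at about +0.014, straddling the plate. I'll lower another 6.5 mm and close.

```bash
python3 -m creep '[{"wx":0,"wy":0,"wz":0,"dx":0,"dy":0,"dz":0.004,"jaw":-0.4},{"wx":0,"wy":0,"wz":0,"dx":0,"dy":0,"dz":0.0065,"jaw":-0.4},{"wx":0,"wy":0,"wz":0,"dx":0,"dy":0,"dz":0.0065,"jaw":0.5},{"wx":0,"wy":0,"wz":0,"dx":0,"dy":0,"dz":0.0065,"jaw":0.5},{"wx":0,"wy":0,"wz":0,"dx":0,"dy":0,"dz":0.0065,"jaw":0.5},{"wx":0,"wy":0,"wz":0,"dx":0,"dy":0,"dz":0.0065,"jaw":0.5},{"wx":0,"wy":0,"wz":0,"dx":0,"dy":0,"dz":0.0065,"jaw":0.5},{"wx":0,"wy":0,"wz":0,"dx":0,"dy":0,"dz":0.0065,"jaw":0.5}]' 20
python3 - <<'E'
from h import *
delta(.5345,.059,.16)
E
```

```text
time_s: 5.8
ee_pos: [0.4438, -0.2497, -0.0287]
ee_rot: [0.0, 0.988, 0.154, 0.0]
contact_force: [0.5, -0.2, 1.4]
grip_width: 0.0357
finger_force: 20.0
pose [ 0.4438 -0.2497 -0.0287] yaw 0.31 tilt [ 0. -0. -1.] F [ 0.5 -0.2  1.4] w 0.0357
dx dy dz [ 0.1805 -0.2663 -0.1887] wz None
```

```bash
python3 -m creep '[{"wx":0,"wy":0,"wz":0,"dx":0,"dy":0,"dz":-0.03,"jaw":0.5},{"wx":0,"wy":0,"wz":0,"dx":0,"dy":0,"dz":-0.085,"jaw":0.5},{"wx":0,"wy":0,"wz":0,"dx":0.03,"dy":-0.06,"dz":-0.119,"jaw":0.5},{"wx":0,"wy":0,"wz":0,"dx":0.11,"dy":-0.266,"dz":-0.119,"jaw":0.5},{"wx":0,"wy":0,"wz":0,"dx":0.11,"dy":-0.266,"dz":-0.119,"jaw":0.5},{"wx":0,"wy":0,"wz":0,"dx":0.11,"dy":-0.266,"dz":-0.119,"jaw":0.5},{"wx":0,"wy":0,"wz":0,"dx":0.11,"dy":-0.266,"dz":-0.119,"jaw":0.5},{"wx":0,"wy":0,"wz":0,"dx":0.11,"dy":-0.266,"dz":-0.119,"jaw":0.5},{"wx":0,"wy":0,"wz":0,"dx":0.11,"dy":-0.266,"dz":-0.119,"jaw":0.5},{"wx":0,"wy":0,"wz":0,"dx":0.11,"dy":-0.266,"dz":-0.119,"jaw":0.5}]' 20
python3 - <<'E'
from h import *
s,p0,R=pose(); c,rgb,d=cam("wrist"); W=cloud(c,d); save("w5.png",rgb); np.savez("w5.npz",W=W,d=d,rgb=rgb)
Tl=(W-p0)@R.as_matrix()
print("tongue",rect(near(W,.5345,.059,.03,.089,.105)))
p=near(W,.5345,.059,.045,.040,.05); print("seat/rim",rect(p))
p=near(W,.5345,.059,.06,.028,.038); print("lug",rect(p),p.mean(0))
# held plate: in tool frame, z about -.037+...
m=(np.hypot(Tl[...,0],Tl[...,1])<.045)&(d>0)&(rgb.min(-1)>90)&(W[...,2]>.1)
q=Tl[m]; print("held",len(q),q.min(0).round(4),q.max(0).round(4))
for zl in (-.026,-.037): 
    k=q[abs(q[:,2]-zl-0)<.003]; print(zl,len(k), (k.min(0).round(4),k.max(0).round(4)) if len(k) else "")
delta(.5345,.059,.09)
E
```

```text
time_s: 7.05
ee_pos: [0.4674, 0.0362, 0.0901]
ee_rot: [-0.0, 0.988, 0.153, -0.0]
contact_force: [0.3, -0.2, -1.2]
grip_width: 0.0351
finger_force: 20.0
tongue (535.3, 58.8, 7.1, 21.8, 3.032, 582, np.float64(94.7))
seat/rim (535.4, 58.9, 75.0, 75.3, 1.706, 8946, np.float64(44.6))
lug (550.7, 62.1, 41.2, 82.5, 2.214, 375, np.float64(34.7)) [0.56260896 0.03049052 0.03481683]
held 5018 [-0.0314 -0.0295 -0.1187] [ 0.0289  0.0263 -0.0277]
-0.026 5 (array([ 0.0114, -0.0284, -0.029 ]), array([ 0.0197, -0.0226, -0.0277]))
-0.037 21 (array([-0.0208, -0.0285, -0.0389]), array([ 0.026 ,  0.0244, -0.034 ]))
pose [0.4674 0.0362 0.0902] yaw 0.308 tilt [-0. -0. -1.] F [-0.8 -0.9 -0.9] w 0.0355
dx dy dz [ 0.0709 -0.0014  0.0001] wz None
```

View pics/w5.png

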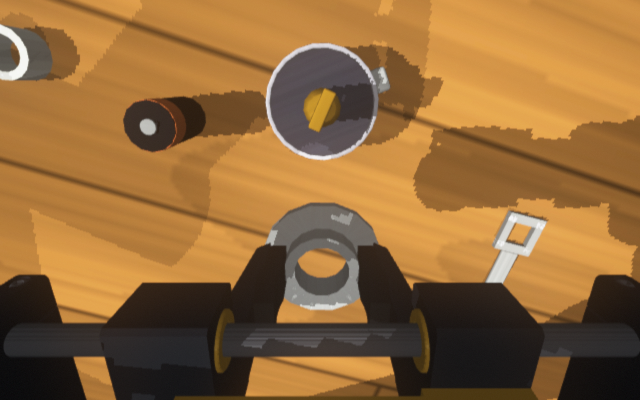

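The picture shows the canister at (322,101), the tongue at (322,110), and the plate held level at (323,257). I'll fit the held plate's centre from the same picture.

Run:
```python
from h import *
s,p0,R=pose(); f=np.load("w5.npz"); W,d=f["W"],f["d"]; Tl=(W-p0)@R.as_matrix()
h=W[...,2]
near_=(np.hypot(Tl[...,0],Tl[...,1])<.034)&(d>0)&(abs(Tl[...,1])<.034)
hist=np.histogram(h[near_],bins=np.arange(.105,.15,.002)); print(list(zip(hist[1].round(3),hist[0])))
def fit(P,r):
    from scipy.optimize import least_squares
    # minimal enclosing via edge points: convex hull points
    H=cv2.convexHull((P[:,:2]*1000).astype(np.float32))[:,0]
    return least_squares(lambda c:np.hypot(*(H-c).T)-r,[0,0],loss="soft_l1").x.round(2),len(H),cv2.minEnclosingCircle(H)
for z0,z1,r in((.119,.126,30),(.131,.137,18)):
    P=Tl[near_&(h>z0)&(h<z1)]; 
    if r==18: P=P[np.hypot(P[:,0],P[:,1])<.021]
    print(z0,len(P),fit(P,r))
```

```text
[(np.float64(0.105), np.int64(0)), (np.float64(0.107), np.int64(0)), (np.float64(0.109), np.int64(0)), (np.float64(0.111), np.int64(0)), (np.float64(0.113), np.int64(0)), (np.float64(0.115), np.int64(5)), (np.float64(0.117), np.int64(163)), (np.float64(0.119), np.int64(251)), (np.float64(0.121), np.int64(2625)), (np.float64(0.123), np.int64(1122)), (np.float64(0.125), np.int64(289)), (np.float64(0.127), np.int64(327)), (np.float64(0.129), np.int64(384)), (np.float64(0.131), np.int64(604)), (np.float64(0.133), np.int64(1854)), (np.float64(0.135), np.int64(176)), (np.float64(0.137), np.int64(174)), (np.float64(0.139), np.int64(182)), (np.float64(0.141), np.int64(187)), (np.float64(0.143), np.int64(194)), (np.float64(0.145), np.int64(275)), (np.float64(0.147), np.int64(292))]
0.119 4129 (array([-0.78, -1.06]), 33, ((-0.9546821713447571, -1.6837401390075684), 31.050317764282227))
0.131 2304 (array([-1.04, -1.01]), 21, ((0.5144695043563843, 0.010877834632992744), 20.7553653717041))
```

```bash
python3 -m creep '[{"wx":0,"wy":0,"wz":0,"dx":0.045,"dy":0,"dz":0,"jaw":0.5},{"wx":0,"wy":0,"wz":0,"dx":0.0725,"dy":0,"dz":0,"jaw":0.5},{"wx":0,"wy":0,"wz":0,"dx":0.0725,"dy":0,"dz":0,"jaw":0.5},{"wx":0,"wy":0,"wz":0,"dx":0.0725,"dy":0,"dz":0.012,"jaw":0.5},{"wx":0,"wy":0,"wz":0,"dx":0.0725,"dy":0,"dz":0.02,"jaw":0.5},{"wx":0,"wy":0,"wz":0,"dx":0.0725,"dy":0,"dz":0.024,"jaw":0.5},{"wx":0,"wy":0,"wz":0,"dx":0.0725,"dy":0,"dz":0.028,"jaw":0.5},{"wx":0,"wy":0,"wz":0,"dx":0.0725,"dy":0,"dz":0.028,"jaw":0.5}]' 20
python3 -c "
from h import *
delta(.5365,.0581,.0173)"
```

```text
time_s: 8.1
ee_pos: [0.5363, 0.0593, 0.0621]
ee_rot: [-0.0, 0.988, 0.154, -0.0]
contact_force: [-0.4, 0.1, -0.7]
grip_width: 0.0356
finger_force: 20.0
pose [0.5363 0.0593 0.0621] yaw 0.31 tilt [-0.  0. -1.] F [-0.4  0.1 -0.7] w 0.0356
dx dy dz [-0.0002  0.0012  0.0448] wz None
```

The plate's underside is 5 mm below the post top with no contact force, so it's threaded. Lowering on.

```bash
python3 -m creep '[{"wx":0,"wy":0,"wz":0,"dx":0,"dy":0.001,"dz":0.01,"jaw":0.5},{"wx":0,"wy":0,"wz":0,"dx":0,"dy":0.001,"dz":0.022,"jaw":0.5},{"wx":0,"wy":0,"wz":0,"dx":0,"dy":0.001,"dz":0.034,"jaw":0.5},{"wx":0,"wy":0,"wz":0,"dx":0,"dy":0.001,"dz":0.04,"jaw":0.5},{"wx":0,"wy":0,"wz":0,"dx":0,"dy":0.001,"dz":0.043,"jaw":0.5},{"wx":0,"wy":0,"wz":0,"dx":0,"dy":0.001,"dz":0.044,"jaw":0.5},{"wx":0,"wy":0,"wz":0,"dx":0,"dy":0.001,"dz":0.044,"jaw":0.5}]' 20
python3 -c "
from h import *
delta(.5365,.0581,.0173)"
```

```text
time_s: 8.98
ee_pos: [0.5369, 0.0584, 0.0185]
ee_rot: [0.0, 0.988, 0.154, 0.0]
contact_force: [0.8, 0.1, 0.3]
grip_width: 0.0352
finger_force: 20.0
pose [0.5369 0.0584 0.0185] yaw 0.31 tilt [ 0.001 -0.    -1.   ] F [0.8 0.1 0.3] w 0.0352
dx dy dz [-0.0005  0.0002  0.0012] wz None
```

```bash
python3 -m creep '[{"wx":0,"wy":0,"wz":0,"dx":0,"dy":0,"dz":0.001,"jaw":-0.2},{"wx":0,"wy":0,"wz":0,"dx":0,"dy":0,"dz":0.001,"jaw":-0.2},{"wx":0,"wy":0,"wz":0,"dx":0,"dy":0,"dz":0.001,"jaw":-0.2},{"wx":0,"wy":0,"wz":0,"dx":0,"dy":0,"dz":-0.03,"jaw":-0.2},{"wx":0,"wy":0,"wz":0,"dx":0,"dy":0,"dz":-0.08,"jaw":-0.2},{"wx":0,"wy":0,"wz":0,"dx":-0.05,"dy":0,"dz":-0.1,"jaw":-0.2},{"wx":0,"wy":0,"wz":0,"dx":-0.06,"dy":0,"dz":-0.1,"jaw":-0.2},{"wx":0,"wy":0,"wz":0,"dx":-0.06,"dy":0,"dz":-0.1,"jaw":-0.2}]' 20
python3 - <<'E'
from h import *
s,p0,R=pose(); c,rgb,d=cam("wrist"); W=cloud(c,d); save("w6.png",rgb); np.savez("w6.npz",W=W,d=d,rgb=rgb)
print("tongue",rect(near(W,.5354,.0588,.03,.089,.105)))
print("flange top",rect(near(W,.5354,.0588,.034,.0475,.053)))
p=near(W,.5354,.0588,.022,.0585,.066);p=p[np.hypot(p[:,0]-.5354,p[:,1]-.0588)>.012];print("collar top",rect(p))
delta(.4985,.282,.09,.9)
E
```

```text
time_s: 9.98
ee_pos: [0.4797, 0.04, 0.1181]
ee_rot: [-0.0, 0.988, 0.154, 0.0]
contact_force: [1.2, 0.3, -0.1]
grip_width: 0.0526
finger_force: 0.0
tongue (535.2, 58.9, 7.0, 22.1, 3.032, 422, np.float64(94.7))
flange top (535.5, 59.1, 59.6, 60.0, 1.88, 3244, np.float64(49.8))
collar top (535.5, 59.0, 35.8, 35.1, 0.299, 925, np.float64(60.8))
pose [0.48   0.0401 0.1178] yaw 0.31 tilt [-0.  0. -1.] F [-0.3  0.5 -1. ] w 0.0526
dx dy dz [ 0.0913 -0.2247  0.0279] wz -0.59
```

Plate seated and centred within 0.3 mm: flange top 49.8 mm, collar top 60.8 mm, with this camera reading 1.2 mm low. On to the spacer.

```bash
python3 -m creep '[{"wx":0,"wy":0,"wz":0,"dx":0.092,"dy":-0.2245,"dz":0,"jaw":-0.2},{"wx":0,"wy":0,"wz":0,"dx":0.092,"dy":-0.2245,"dz":0,"jaw":-0.2},{"wx":0,"wy":0,"wz":0,"dx":0.092,"dy":-0.2245,"dz":0,"jaw":-0.2},{"wx":0,"wy":0,"wz":0,"dx":0.092,"dy":-0.2245,"dz":0,"jaw":-0.2},{"wx":0,"wy":0,"wz":0,"dx":0.092,"dy":-0.2245,"dz":0,"jaw":-0.4},{"wx":0,"wy":0,"wz":0,"dx":0.092,"dy":-0.2245,"dz":0,"jaw":-0.4},{"wx":0,"wy":0,"wz":0,"dx":0.092,"dy":-0.2245,"dz":0,"jaw":-0.4}]' 12
python3 - <<'E'
from h import *
s,p0,R=pose(); c,rgb,d=cam("wrist"); W=cloud(c,d); save("w7.png",rgb)
p=near(W,.4985,.282,.026,.017,.027); print("spacer top",rect(p)); x,y=rect(p)[:2]
delta(x/1e3,y/1e3,-.026)
E
```

```text
time_s: 10.9
ee_pos: [0.4991, 0.2809, 0.1179]
ee_rot: [0.0, 0.988, 0.154, -0.0]
contact_force: [0.6, -0.3, 0.2]
grip_width: 0.0618
finger_force: 0.0
spacer top (499.8, 282.8, 36.2, 35.3, 0.291, 734, np.float64(20.8))
pose [0.4991 0.281  0.1181] yaw 0.308 tilt [-0. -0. -1.] F [ 0.4 -0.4 -0.5] w 0.0616
dx dy dz [ 0.0013 -0.0015  0.1441] wz None
```

```bash
python3 -m creep '[{"wx":0,"wy":0,"wz":0,"dx":0.001,"dy":-0.0005,"dz":0.06,"jaw":-0.4},{"wx":0,"wy":0,"wz":0,"dx":0.0013,"dy":-0.0005,"dz":0.11,"jaw":-0.4},{"wx":0,"wy":0,"wz":0,"dx":0.0013,"dy":-0.0005,"dz":0.135,"jaw":-0.4},{"wx":0,"wy":0,"wz":0,"dx":0.0013,"dy":-0.0005,"dz":0.144,"jaw":-0.4},{"wx":0,"wy":0,"wz":0,"dx":0.0013,"dy":-0.0005,"dz":0.144,"jaw":-0.4},{"wx":0,"wy":0,"wz":0,"dx":0.0013,"dy":-0.0005,"dz":0.144,"jaw":0.5},{"wx":0,"wy":0,"wz":0,"dx":0.0013,"dy":-0.0005,"dz":0.144,"jaw":0.5},{"wx":0,"wy":0,"wz":0,"dx":0.0013,"dy":-0.0005,"dz":0.144,"jaw":0.5},{"wx":0,"wy":0,"wz":0,"dx":0.0013,"dy":-0.0005,"dz":0.144,"jaw":0.5},{"wx":0,"wy":0,"wz":0,"dx":0.0013,"dy":-0.0005,"dz":0.144,"jaw":0.5}]' 12
python3 -c "
from h import *
delta(.4687,.0371,.104)"
```

```text
time_s: 12.2
ee_pos: [0.5002, 0.283, -0.0252]
ee_rot: [-0.0, 0.988, 0.154, 0.0]
contact_force: [-1.8, -0.1, 5.9]
grip_width: 0.0357
finger_force: 12.0
pose [ 0.5002  0.283  -0.0252] yaw 0.31 tilt [ 0.001  0.    -1.   ] F [-1.8 -0.1  5.9] w 0.0357
dx dy dz [-0.1048  0.2246 -0.1293] wz None
```

```bash
python3 -m creep '[{"wx":0,"wy":0,"wz":0,"dx":0,"dy":0,"dz":-0.04,"jaw":0.5},{"wx":0,"wy":0,"wz":0,"dx":0,"dy":0,"dz":-0.1,"jaw":0.5},{"wx":0,"wy":0,"wz":0,"dx":-0.03,"dy":0.05,"dz":-0.129,"jaw":0.5},{"wx":0,"wy":0,"wz":0,"dx":-0.105,"dy":0.2245,"dz":-0.129,"jaw":0.5},{"wx":0,"wy":0,"wz":0,"dx":-0.105,"dy":0.2245,"dz":-0.129,"jaw":0.5},{"wx":0,"wy":0,"wz":0,"dx":-0.105,"dy":0.2245,"dz":-0.129,"jaw":0.5},{"wx":0,"wy":0,"wz":0,"dx":-0.105,"dy":0.2245,"dz":-0.129,"jaw":0.5},{"wx":0,"wy":0,"wz":0,"dx":-0.105,"dy":0.2245,"dz":-0.129,"jaw":0.5},{"wx":0,"wy":0,"wz":0,"dx":-0.105,"dy":0.2245,"dz":-0.129,"jaw":0.5}]' 12
python3 - <<'E'
from h import *
s,p0,R=pose(); c,rgb,d=cam("wrist"); W=cloud(c,d); save("w8.png",rgb); Tl=(W-p0)@R.as_matrix()
print("tongue",rect(near(W,.5354,.0588,.03,.089,.105)))
top=p0[2]+.0252+.022-.0012; print("expect top",top)
m=(rgb.min(-1)>60)&(abs(W[...,2]-top)<.003)&(np.hypot(Tl[...,0],Tl[...,1]+.001)<.0225)&(d>0)
P=Tl[m]; P[:,1:2]*=1; print(len(P),P.min(0).round(4),P.max(0).round(4),rect(P))
from scipy.optimize import least_squares
H=cv2.convexHull((P[:,:2]*1000).astype(np.float32))[:,0]; print(least_squares(lambda c:np.hypot(*(H-c).T)-18,[0,0],loss="soft_l1").x.round(2),len(H))
delta(.5354,.0588,.104)
E
```

```text
time_s: 13.32
ee_pos: [0.4683, 0.0383, 0.1031]
ee_rot: [-0.0, 0.988, 0.155, -0.0]
contact_force: [0.4, -0.2, -1.0]
grip_width: 0.036
finger_force: 12.0
tongue (535.2, 58.9, 7.0, 21.9, 3.031, 505, np.float64(94.7))
expect top 0.14912047184091343
2476 [-0.0192 -0.0191 -0.0476] [ 0.0178  0.0168 -0.043 ] (-0.7, -1.1, 36.9, 35.9, 0.011, 2476, np.float64(-45.9))
[-0.57 -1.15] 40
pose [0.4683 0.0383 0.1031] yaw 0.312 tilt [-0.  0. -1.] F [-0.6  0.7 -0.4] w 0.0357
dx dy dz [ 0.0702  0.0011 -0.0009] wz None
```

View pics/w8.png

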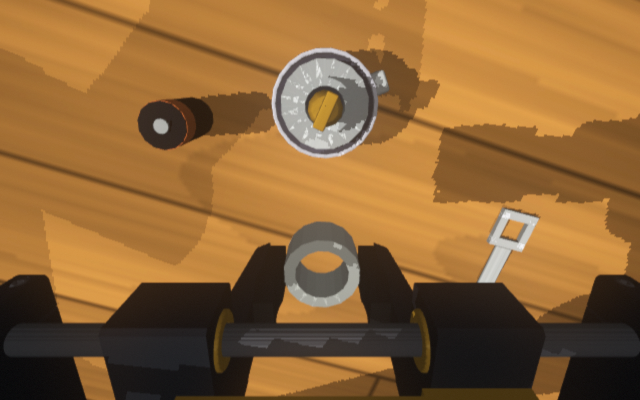

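The spacer is held level at (322,275), and the plate is in the canister at (325,103). Moving over and lowering.

```bash
python3 -m creep '[{"wx":0,"wy":0,"wz":0,"dx":0.045,"dy":0.002,"dz":0,"jaw":0.5},{"wx":0,"wy":0,"wz":0,"dx":0.071,"dy":0.002,"dz":0,"jaw":0.5},{"wx":0,"wy":0,"wz":0,"dx":0.071,"dy":0.002,"dz":0,"jaw":0.5},{"wx":0,"wy":0,"wz":0,"dx":0.071,"dy":0.002,"dz":0.015,"jaw":0.5},{"wx":0,"wy":0,"wz":0,"dx":0.071,"dy":0.002,"dz":0.027,"jaw":0.5},{"wx":0,"wy":0,"wz":0,"dx":0.071,"dy":0.002,"dz":0.03,"jaw":0.5},{"wx":0,"wy":0,"wz":0,"dx":0.071,"dy":0.002,"dz":0.033,"jaw":0.5},{"wx":0,"wy":0,"wz":0,"dx":0.071,"dy":0.002,"dz":0.037,"jaw":0.5},{"wx":0,"wy":0,"wz":0,"dx":0.071,"dy":0.002,"dz":0.037,"jaw":0.5}]' 12
python3 -c "
from h import *
delta(.5362,.0580,.0368)"
```

```text
time_s: 14.5
ee_pos: [0.5364, 0.0568, 0.0661]
ee_rot: [-0.0, 0.988, 0.154, -0.0]
contact_force: [0.0, -0.2, -0.5]
grip_width: 0.0354
finger_force: 12.0
pose [0.5364 0.0568 0.0661] yaw 0.31 tilt [-0.  0. -1.] F [ 0.  -0.2 -0.5] w 0.0354
dx dy dz [ 0.0002 -0.0013  0.0293] wz None
```

```bash
python3 -m creep '[{"wx":0,"wy":0,"wz":0,"dx":0,"dy":-0.001,"dz":0.004,"jaw":0.5},{"wx":0,"wy":0,"wz":0,"dx":0,"dy":-0.001,"dz":0.012,"jaw":0.5},{"wx":0,"wy":0,"wz":0,"dx":0,"dy":-0.001,"dz":0.021,"jaw":0.5},{"wx":0,"wy":0,"wz":0,"dx":0,"dy":-0.001,"dz":0.026,"jaw":0.5},{"wx":0,"wy":0,"wz":0,"dx":0,"dy":-0.001,"dz":0.0285,"jaw":0.5},{"wx":0,"wy":0,"wz":0,"dx":0,"dy":-0.001,"dz":0.0285,"jaw":0.5}]' 12
python3 -c "
from h import *
delta(.5362,.0580,.0368)"
```

```text
time_s: 15.25
ee_pos: [0.5362, 0.0577, 0.0377]
ee_rot: [-0.0, 0.988, 0.154, -0.0]
contact_force: [-0.2, -0.1, -0.8]
grip_width: 0.0359
finger_force: 12.0
pose [0.5362 0.0577 0.0377] yaw 0.31 tilt [-0.  0. -1.] F [-0.2 -0.1 -0.8] w 0.0359
dx dy dz [ 0.0001 -0.0003  0.0009] wz None
```

Release, rise, back off and check.

```bash
python3 -m creep '[{"wx":0,"wy":0,"wz":0,"dx":0,"dy":0,"dz":0.0008,"jaw":0.5},{"wx":0,"wy":0,"wz":0,"dx":0,"dy":0,"dz":0.0008,"jaw":-0.2},{"wx":0,"wy":0,"wz":0,"dx":0,"dy":0,"dz":0.0008,"jaw":-0.2},{"wx":0,"wy":0,"wz":0,"dx":0,"dy":0,"dz":0.0008,"jaw":-0.2},{"wx":0,"wy":0,"wz":0,"dx":0,"dy":0,"dz":-0.03,"jaw":-0.2},{"wx":0,"wy":0,"wz":0,"dx":0,"dy":0,"dz":-0.08,"jaw":-0.2},{"wx":0,"wy":0,"wz":0,"dx":-0.05,"dy":0,"dz":-0.08,"jaw":-0.2},{"wx":0,"wy":0,"wz":0,"dx":-0.06,"dy":0,"dz":-0.08,"jaw":-0.2},{"wx":0,"wy":0,"wz":0,"dx":-0.06,"dy":0,"dz":-0.08,"jaw":-0.2}]' 12
python3 - <<'E'
from h import *
s,p0,R=pose(); c,rgb,d=cam("wrist"); W=cloud(c,d); save("w9.png",rgb)
print("tongue",rect(near(W,.5354,.0588,.03,.089,.105)))
print("spacer top",rect(near(W,.5354,.0588,.024,.0795,.0865)))
print("flange top",rect(near(W,.5354,.0588,.034,.0475,.053)))
delta(.6255,-.2438,.118,.5)
E
```

```text
time_s: 16.38
ee_pos: [0.4793, 0.0393, 0.118]
ee_rot: [0.0, 0.988, 0.154, 0.0]
contact_force: [-0.5, -0.2, 1.0]
grip_width: 0.053
finger_force: 0.0
tongue (535.2, 58.9, 7.0, 22.2, 3.028, 420, np.float64(94.7))
spacer top (535.3, 58.4, 35.8, 35.7, 0.307, 1374, np.float64(82.8))
flange top (535.6, 59.2, 59.7, 59.9, 1.886, 2764, np.float64(49.8))
pose [0.4798 0.0394 0.1179] yaw 0.31 tilt [ 0.001 -0.    -1.   ] F [0.8 0.5 0.2] w 0.0529
dx dy dz [ 0.0525  0.3141 -0.    ] wz -0.19
```

The spacer is seated, its top at 82.8 mm plus the 1.2 mm bias, and centred. The tongue's yaw is about -0.112. On to the cap.

```bash
python3 -m creep '[{"wx":0,"wy":0,"wz":-0.19,"dx":0.0525,"dy":0.314,"dz":0,"jaw":-0.2},{"wx":0,"wy":0,"wz":-0.19,"dx":0.0525,"dy":0.314,"dz":0,"jaw":-0.2},{"wx":0,"wy":0,"wz":-0.19,"dx":0.0525,"dy":0.314,"dz":0,"jaw":-0.2},{"wx":0,"wy":0,"wz":-0.19,"dx":0.0525,"dy":0.314,"dz":0,"jaw":-0.2},{"wx":0,"wy":0,"wz":-0.19,"dx":0.0525,"dy":0.314,"dz":0,"jaw":-0.2},{"wx":0,"wy":0,"wz":-0.19,"dx":0.0525,"dy":0.314,"dz":0,"jaw":-0.2},{"wx":0,"wy":0,"wz":-0.19,"dx":0.0525,"dy":0.314,"dz":0,"jaw":-0.2},{"wx":0,"wy":0,"wz":-0.19,"dx":0.0525,"dy":0.314,"dz":0,"jaw":-0.2}]' 15
python3 - <<'E'
from h import *
s,p0,R=pose(); c,rgb,d=cam("wrist"); W=cloud(c,d); save("w10.png",rgb)
w=rect(near(W,.6255,-.2438,.03,.035,.044)); print("wing",w)
print("disc",rect(near(W,.6255,-.2438,.03,.0165,.022)))
delta(w[0]/1e3,w[1]/1e3,-.013,w[4])
E
```

```text
time_s: 17.42
ee_pos: [0.6249, -0.2421, 0.1178]
ee_rot: [-0.0, 0.969, 0.248, -0.0]
contact_force: [0.2, -0.2, 0.1]
grip_width: 0.0529
finger_force: 0.0
wing (626.9, -243.1, 36.6, 13.6, 0.501, 699, np.float64(38.5))
disc (627.8, -242.7, 41.9, 42.8, 2.122, 1116, np.float64(18.7))
pose [ 0.6249 -0.2422  0.1181] yaw 0.501 tilt [ 0.  0. -1.] F [-0.   0.4 -0.9] w 0.0528
dx dy dz [0.0013 0.0018 0.1311] wz 0.0
```

```bash
python3 -m creep '[{"wx":0,"wy":0,"wz":0,"dx":0.0015,"dy":0.0028,"dz":0.06,"jaw":-0.2},{"wx":0,"wy":0,"wz":0,"dx":0.0015,"dy":0.0028,"dz":0.105,"jaw":-0.2},{"wx":0,"wy":0,"wz":0,"dx":0.0015,"dy":0.0028,"dz":0.125,"jaw":-0.2},{"wx":0,"wy":0,"wz":0,"dx":0.0015,"dy":0.0028,"dz":0.131,"jaw":-0.2},{"wx":0,"wy":0,"wz":0,"dx":0.0015,"dy":0.0028,"dz":0.131,"jaw":-0.2},{"wx":0,"wy":0,"wz":0,"dx":0.0015,"dy":0.0028,"dz":0.131,"jaw":0.9},{"wx":0,"wy":0,"wz":0,"dx":0.0015,"dy":0.0028,"dz":0.131,"jaw":0.9},{"wx":0,"wy":0,"wz":0,"dx":0.0015,"dy":0.0028,"dz":0.131,"jaw":0.9},{"wx":0,"wy":0,"wz":0,"dx":0.0015,"dy":0.0028,"dz":0.131,"jaw":0.9},{"wx":0,"wy":0,"wz":0,"dx":0.0015,"dy":0.0028,"dz":0.131,"jaw":0.9},{"wx":0,"wy":0,"wz":0,"dx":0.0015,"dy":0.0028,"dz":0.131,"jaw":0.9}]' 25
python3 -c "
from h import *
import math
y=-.112
delta(.5354-.07*math.cos(y),.0589-.07*math.sin(y),.118,y)"
```

```text
time_s: 18.85
ee_pos: [0.6275, -0.2454, -0.0131]
ee_rot: [0.0, 0.969, 0.247, 0.0]
contact_force: [-0.4, 0.8, 2.4]
grip_width: 0.0138
finger_force: 25.0
pose [ 0.6275 -0.2454 -0.0131] yaw 0.5 tilt [ 0. -0. -1.] F [-0.4  0.8  2.4] w 0.0138
dx dy dz [ 0.0077 -0.3514 -0.1312] wz 0.612
```

```bash
python3 -m creep '[{"wx":0,"wy":0,"wz":0,"dx":0,"dy":0,"dz":-0.04,"jaw":0.9},{"wx":0,"wy":0,"wz":0,"dx":0,"dy":0,"dz":-0.1,"jaw":0.9},{"wx":0,"wy":0,"wz":0.15,"dx":0,"dy":-0.04,"dz":-0.131,"jaw":0.9},{"wx":0,"wy":0,"wz":0.612,"dx":0.0077,"dy":-0.3514,"dz":-0.131,"jaw":0.9},{"wx":0,"wy":0,"wz":0.612,"dx":0.0077,"dy":-0.3514,"dz":-0.131,"jaw":0.9},{"wx":0,"wy":0,"wz":0.612,"dx":0.0077,"dy":-0.3514,"dz":-0.131,"jaw":0.9},{"wx":0,"wy":0,"wz":0.612,"dx":0.0077,"dy":-0.3514,"dz":-0.131,"jaw":0.9},{"wx":0,"wy":0,"wz":0.612,"dx":0.0077,"dy":-0.3514,"dz":-0.131,"jaw":0.9},{"wx":0,"wy":0,"wz":0.612,"dx":0.0077,"dy":-0.3514,"dz":-0.131,"jaw":0.9},{"wx":0,"wy":0,"wz":0.612,"dx":0.0077,"dy":-0.3514,"dz":-0.131,"jaw":0.9},{"wx":0,"wy":0,"wz":0.612,"dx":0.0077,"dy":-0.3514,"dz":-0.131,"jaw":0.9}]' 25
python3 - <<'E'
from h import *
from scipy.optimize import least_squares
s,p0,R=pose(); c,rgb,d=cam("wrist"); W=cloud(c,d); save("w11.png",rgb); Tl=(W-p0)@R.as_matrix()
tg=rect(near(W,.5354,.0588,.03,.089,.105)); print("tongue",tg)
zt=p0[2]+.0131; 
for nm,h,r in(("disc",.020,22),("wing",.040,None)):
    m=(abs(W[...,2]-(zt+h-.0012))<.003)&(np.hypot(Tl[...,0],Tl[...,1]+.001)<.026)&(d>0)&((rgb.min(-1)>70))
    P=Tl[m]; print(nm,rect(P))
    if r:
        H=cv2.convexHull((P[:,:2]*1000).astype(np.float32))[:,0]; print(least_squares(lambda c:np.hypot(*(H-c).T)-r,[0,0],loss="soft_l1").x.round(2),len(H))
delta(tg[0]/1e3,tg[1]/1e3,.0829,tg[4]-np.pi)
E
```

```text
time_s: 20.23
ee_pos: [0.4664, 0.0658, 0.1176]
ee_rot: [0.0, 0.998, -0.057, 0.0]
contact_force: [0.7, -0.6, -0.5]
grip_width: 0.0139
finger_force: 25.0
tongue (535.3, 58.9, 6.6, 21.2, 3.033, 419, np.float64(94.8))
disc (14.2, -0.9, 15.7, 41.1, 1.583, 1221, np.float64(-31.9))
[-0.14 -1.05] 19
wing (0.1, -0.9, 36.2, 13.8, 0.007, 2042, np.float64(-51.9))
pose [0.4663 0.0658 0.1176] yaw -0.114 tilt [-0. -0. -1.] F [ 0.5 -0.8 -0.8] w 0.0143
dx dy dz [ 0.0693 -0.001   0.0347] wz -0.005
```

View pics/w11.png

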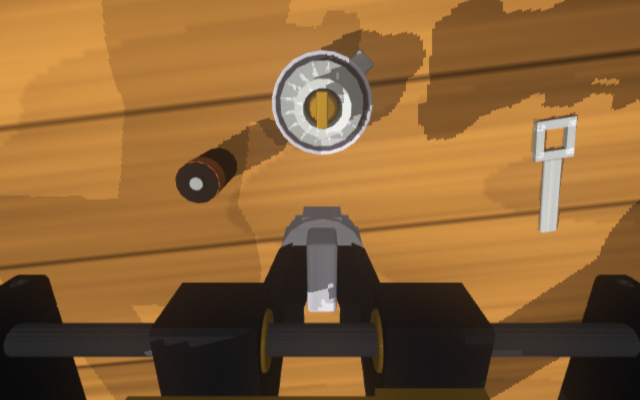

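The cap is held at (322,255) with its wing parallel to the tongue at (322,105). I'll move over and lower to just above the tongue, then a little further under light pressure.

```bash
python3 -m creep '[{"wx":0,"wy":0,"wz":0,"dx":0.045,"dy":0,"dz":0,"jaw":0.9},{"wx":0,"wy":0,"wz":0,"dx":0.0693,"dy":0,"dz":0,"jaw":0.9},{"wx":0,"wy":0,"wz":0,"dx":0.0693,"dy":0,"dz":0,"jaw":0.9},{"wx":0,"wy":0,"wz":0,"dx":0.0693,"dy":0,"dz":0.015,"jaw":0.9},{"wx":0,"wy":0,"wz":0,"dx":0.0693,"dy":0,"dz":0.027,"jaw":0.9},{"wx":0,"wy":0,"wz":0,"dx":0.0693,"dy":0,"dz":0.032,"jaw":0.9},{"wx":0,"wy":0,"wz":0,"dx":0.0693,"dy":0,"dz":0.034,"jaw":0.9},{"wx":0,"wy":0,"wz":0,"dx":0.0693,"dy":0,"dz":0.0355,"jaw":0.9},{"wx":0,"wy":0,"wz":0,"dx":0.0693,"dy":0,"dz":0.0365,"jaw":0.9},{"wx":0,"wy":0,"wz":0,"dx":0.0693,"dy":0,"dz":0.0365,"jaw":0.9}]' 25
python3 -c "
from h import *
delta(.5352,.0598,.0709,-.11)"
```

```text
time_s: 21.52
ee_pos: [0.5348, 0.0589, 0.0813]
ee_rot: [0.0, 0.998, -0.056, 0.0]
contact_force: [0.2, -0.1, -0.4]
grip_width: 0.0138
finger_force: 25.0
pose [0.5348 0.0589 0.0813] yaw -0.112 tilt [ 0. -0. -1.] F [ 0.2 -0.1 -0.4] w 0.0138
dx dy dz [ 0.0003 -0.0009  0.0104] wz -0.002
```

```bash
python3 -m creep '[{"wx":0,"wy":0,"wz":0,"dx":0.0004,"dy":0.0007,"dz":0.0005,"jaw":0.9},{"wx":0,"wy":0,"wz":0,"dx":0.0004,"dy":0.0007,"dz":0.0015,"jaw":0.9},{"wx":0,"wy":0,"wz":0,"dx":0.0004,"dy":0.0007,"dz":0.003,"jaw":0.9},{"wx":0,"wy":0,"wz":0,"dx":0.0004,"dy":0.0007,"dz":0.003,"jaw":0.9}]' 25
python3 -c "
from h import *
delta(.5352,.0580,.0709,-.11)"
```

```text
time_s: 22.02
ee_pos: [0.5349, 0.0583, 0.0781]
ee_rot: [-0.0, 0.998, -0.056, -0.0]
contact_force: [0.3, 0.0, -1.6]
grip_width: 0.0136
finger_force: 25.0
pose [0.5349 0.0583 0.0781] yaw -0.112 tilt [-0.  0. -1.] F [ 0.3  0.  -1.6] w 0.0136
dx dy dz [0.0003 0.0003 0.0072] wz -0.002
```

The cap is 4.8 mm below the tongue top with no force, so the slot has engaged. Down to the spacer.

```bash
python3 -m creep '[{"wx":0,"wy":0,"wz":0,"dx":0.0002,"dy":0.0003,"dz":0.003,"jaw":0.9},{"wx":0,"wy":0,"wz":0,"dx":0.0002,"dy":0.0003,"dz":0.006,"jaw":0.9},{"wx":0,"wy":0,"wz":0,"dx":0.0002,"dy":0.0003,"dz":0.008,"jaw":0.9},{"wx":0,"wy":0,"wz":0,"dx":0.0002,"dy":0.0003,"dz":0.009,"jaw":0.9},{"wx":0,"wy":0,"wz":0,"dx":0.0002,"dy":0.0003,"dz":0.009,"jaw":0.9}]' 25
python3 -c "
from h import *
delta(.5352,.0580,.0674,-.11)"
```

```text
time_s: 22.65
ee_pos: [0.5352, 0.0579, 0.0694]
ee_rot: [0.0, 0.998, -0.056, 0.0]
contact_force: [-1.5, 0.5, 3.0]
grip_width: 0.0136
finger_force: 25.0
pose [0.5352 0.0579 0.0694] yaw -0.112 tilt [ 0. -0. -1.] F [-1.5  0.5  3. ] w 0.0136
dx dy dz [ 0.     -0.0001  0.002 ] wz -0.002
```

```bash
python3 -m creep '[{"wx":0,"wy":0,"wz":0,"dx":0,"dy":0,"dz":0.001,"jaw":0.9},{"wx":0,"wy":0,"wz":0,"dx":0,"dy":0,"dz":0.002,"jaw":0.9},{"wx":0,"wy":0,"wz":0,"dx":0,"dy":0,"dz":0.003,"jaw":0.9},{"wx":0,"wy":0,"wz":0,"dx":0,"dy":0,"dz":0.003,"jaw":0.9},{"wx":0,"wy":0,"wz":0,"dx":0,"dy":0,"dz":0.003,"jaw":0.9}]' 25
python3 -c "
from h import *
delta(.5352,.0580,.0674,-.11)"
```

```text
time_s: 23.28
ee_pos: [0.5353, 0.0579, 0.0666]
ee_rot: [0.0, 0.998, -0.056, 0.0]
contact_force: [-3.1, 0.7, 6.9]
grip_width: 0.0133
finger_force: 25.0
pose [0.5353 0.0579 0.0666] yaw -0.112 tilt [ 0. -0. -1.] F [-3.1  0.7  6.9] w 0.0133
dx dy dz [-0.0001 -0.0001 -0.0008] wz -0.002
```

```bash
python3 -m creep '[{"wx":0,"wy":0,"wz":0,"dx":0,"dy":0,"dz":0.001,"jaw":0.9},{"wx":0,"wy":0,"wz":0,"dx":0,"dy":0,"dz":0.0017,"jaw":0.9},{"wx":0,"wy":0,"wz":0,"dx":0,"dy":0,"dz":0.0017,"jaw":0.9},{"wx":0,"wy":0,"wz":0,"dx":0,"dy":0,"dz":0.0017,"jaw":0.9},{"wx":0,"wy":0,"wz":0,"dx":0,"dy":0,"dz":0.0017,"jaw":0.9}]' 25
python3 -c "
from h import *
delta(.5352,.0580,.0674,-.11)"
```

```text
time_s: 23.9
ee_pos: [0.5354, 0.0579, 0.0652]
ee_rot: [0.0, 0.998, -0.056, 0.0]
contact_force: [-4.5, 0.2, 9.3]
grip_width: 0.0141
finger_force: 25.0
pose [0.5354 0.0579 0.0652] yaw -0.112 tilt [ 0.001 -0.    -1.   ] F [-4.5  0.2  9.3] w 0.0141
dx dy dz [-0.0002 -0.0001 -0.0022] wz -0.002
```

9.3 N is about 3 mm of give. I'll ease back up, let go, retreat and check.

```bash
python3 -m creep '[{"wx":0,"wy":0,"wz":0,"dx":-0.0002,"dy":0,"dz":-0.002,"jaw":0.9},{"wx":0,"wy":0,"wz":0,"dx":-0.0002,"dy":0,"dz":-0.004,"jaw":0.9},{"wx":0,"wy":0,"wz":0,"dx":-0.0002,"dy":0,"dz":-0.0045,"jaw":0.9},{"wx":0,"wy":0,"wz":0,"dx":-0.0002,"dy":0,"dz":-0.0045,"jaw":-0.1},{"wx":0,"wy":0,"wz":0,"dx":-0.0002,"dy":0,"dz":-0.0045,"jaw":-0.1},{"wx":0,"wy":0,"wz":0,"dx":-0.0002,"dy":0,"dz":-0.0045,"jaw":-0.1},{"wx":0,"wy":0,"wz":0,"dx":-0.0002,"dy":0,"dz":-0.0045,"jaw":-0.1},{"wx":0,"wy":0,"wz":0,"dx":0,"dy":0,"dz":-0.03,"jaw":-0.1},{"wx":0,"wy":0,"wz":0,"dx":0,"dy":0,"dz":-0.07,"jaw":-0.1},{"wx":0,"wy":0,"wz":0,"dx":-0.05,"dy":0,"dz":-0.09,"jaw":-0.1},{"wx":0,"wy":0,"wz":0,"dx":-0.06,"dy":0,"dz":-0.09,"jaw":-0.1},{"wx":0,"wy":0,"wz":0,"dx":-0.06,"dy":0,"dz":-0.09,"jaw":-0.1}]' 25
python3 - <<'E'
from h import *
s,p0,R=pose(); print(p0)
c,rgb,d=cam("wrist"); W=cloud(c,d); save("w12.png",rgb)
print("wing top (124)",rect(near(W,.5354,.0588,.03,.118,.14)))
print("disc top (104)",rect(near(W,.5354,.0588,.03,.099,.107)))
print("flange (51)",rect(near(W,.5354,.0588,.034,.0475,.053)))
c,rgb,d=cam("side"); W=cloud(c,d)
for n in["cell_a_center","opener","saucer","torch","purse"]:
    for m in ctrl.masks_of("side",n)[:1]: print(n,round(m["p"],2),np.round(m["centre"]))
E
```

```text
time_s: 25.4
ee_pos: [0.4755, 0.0646, 0.1545]
ee_rot: [0.0, 0.998, -0.056, 0.0]
contact_force: [-0.4, -0.8, 0.1]
grip_width: 0.0488
finger_force: 0.0
[0.47553467 0.06463858 0.15445914]
wing top (124) (534.9, 58.9, 13.8, 35.4, 3.022, 1238, np.float64(122.6))
disc top (104) (535.6, 58.9, 43.8, 41.6, 1.414, 1873, np.float64(102.8))
flange (51) (542.1, 59.0, 59.4, 47.5, 1.506, 1108, np.float64(49.8))
cell_a_center 0.66 [297. 303.]
opener 0.7 [385. 239.]
saucer 0.68 [208. 287.]
torch 0.68 [238. 236.]
purse 0.97 [424. 174.]
```

View pics/w12.png

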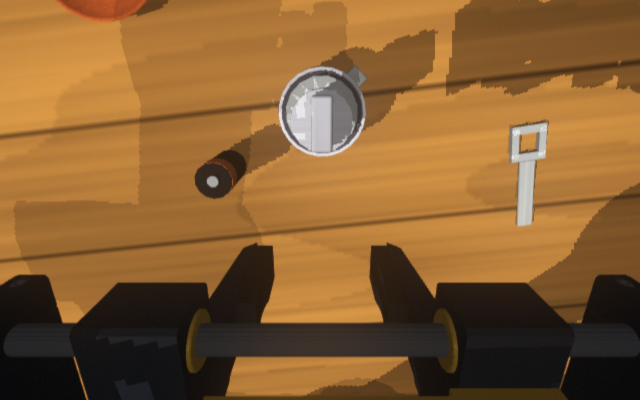

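The picture shows the cap seated on the canister at (321,115) with the gripper clear. Heights match: wing top 122.6 and disc top 102.8 mm, each 1.2 mm low as before. The cell and opener are undisturbed.

```bash
python3 -c "
from cell import ctrl; print(ctrl.sign_off())"
```

```text
the job is handed in; nothing more can be done
None
```

The canister is closed and the job handed in at about 25.5 s: plate, spacer and cap are stacked and centred on the post, the seat gave about 3 mm at 9.3 N, and the arm is clear (the verdict was not reported back; the reported TCP sat about 37 mm beyond the real fingertips, which cost one missed first grasp).

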